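# Dock the handheld terminal on its sloped stand

### The job

Put the pharmacy's handheld terminal back on its narrow sloped stand: lay it gently on the plate, screen up, keypad end downhill, centred and in line with the plate, its foot on or just above the black charging rail, and let go of it there. Then press it down the slope together with the stiff rail at its foot until the rail is fully home against its end stop. Feel for that stop: a light push moves the rail and its end stop must never take more than 25 N; leave the bottle, jar and carton alone.

Things in the scene. Friction and masses are not known exactly. Their poses are not given: they have to be found in the camera images.
- terminal: Loose grey handheld terminal, 0.2 to 0.4 kg: slab 150 (x) x 62 (y) x 24 (z) mm. Origin: centre of its underside; z out of the screen side; -x is the keypad end (white keys), the foot. Near the +x end a black printer hump, 34 x 50 mm, stands 7 mm above the top. Starts lying flat on the counter, screen up. Grip it across its 62 mm width.
- foot (a point): Point on the terminal: middle of the lower edge of its foot (keypad) end, on the underside, 75 mm from the terminal's origin along -x. Axes as the terminal's.
- plate_mark (a point): Point on the upper face of the stand's plate, on its centre line. x up the slope, y along the plate's width, z out of the plate. The plate is an aluminium strip 44 wide (narrower than the terminal, no side walls), 6 thick, from 15 mm downhill of this point to 165 mm uphill. Slope 20 to 30 degrees, differs each time, rising away from the robot.
- rail (a joint): How far (m) the black charging rail is uphill of its end stop; 0 = home, starts at 5 to 10 mm. Rail: bar across the plate, 44 wide, 12 high, 9 mm thick, on which the foot bears. At home its uphill face is 0 to 35 mm uphill of plate_mark (differs, not reported). No spring: slides only when pushed downhill with about 6 N (plus the terminal's friction), stays where left, then meets a hard stop.
- stand: Fixed aluminium stand carrying plate and rail: foot 130 x 100 x 10 mm on the counter, neck 32 x 28 mm. Origin: centre of the foot's underside; x level, the way the plate rises. The plate's stiff tilt hinge is over the origin, 105 mm above the counter, 75 mm uphill of plate_mark and 16 mm below the plate's upper face; it holds its angle under loads up to about 5 N m.
- sanitiser: Bystander: white pump bottle, 56 mm diameter, 158 mm tall, standing. Origin at the centre of its underside.
- pills: Bystander: small jar, 44 mm diameter, 70 mm tall, standing. Origin at the centre of its underside.
- carton: Bystander: medicine carton 50 x 110 x 40 mm, lying. Origin at the centre of its underside.
Mind the look-alikes: they are no part of the job. What is shaped like the terminal but brown or red is not meant. What is shaped like the stand but yellow is not meant.

How it is judged:
By the outcome, as a careful person would: the job done as asked, in the order asked, and still so for the second after the job is handed in, with the robot touching nothing.
It also fails if it takes over 58 s, if anything falls off the work surface, if the arm or the gripper's body presses on something with over 40 N, if the wrist force passes 120 N, or if a joint passes its speed limit or range.

### The arm

A 6-joint arm with a two-finger parallel gripper is mounted at the origin on the work surface. World frame = base frame: x ahead of the robot, y to its left, z up, the work surface at z = 0. Lengths are in m, angles in rad, forces in N, time in s.
With the tool pointing down it reaches from about 0.375 to 0.975 m from the base axis. Payload 3.8 kg.
Tool frame: the origin (TCP) lies midway between the tips of the shut fingers; the grasp point (between the pads) lies 19 mm behind it; z points along the fingers, y is the direction in which the jaws open and shut (so a half turn about z gives the same grasp; the last joint's range is limited). The gripper opens to 85 mm and grips with 20 to 120 N. Pads are 22 mm wide; open, the fingers measure 114 mm over their backs; the gripper's body (76 mm by 85 mm) begins 54 mm behind the grasp point. The pads swing forward as they close: fully open they stand 13 mm farther back than shut.
Start: joints at [-1.164, 0.264, 1.604, -0, 1.274, -0.037], TCP at [0.29, -0.61, 0.231] pointing down, gripper open.
Joint ranges: [-2.63, 2.63], [-0.94, 2.18], [0.31, 2.57], [-1.31, 4.45], [0, 2.66], [-2.55, 2.55]. Speed limits (rad/s): [2.57, 2.57, 3.14, 3.14, 3.14, 3.14].

### API

Orientations are given as a rotation vector (axis times angle).
In Python, from workcell import bot gives the robot as it stands.
- The arm moves only by the tool drive_tool, never from a script. Its argument "deltas" is a list of rows, each an object with "hand": the opening, from 0 (shut) to 1 (fully open); "offset": the shift along the world's x, y, z in cm, a list of three; "angular": the turn, a rotation vector about the world's x, y, z in degrees, a list of three. A call has 1 to 8 rows; each row is the pose to reach, as a shift and turn from the pose commanded when the call began; what a row does not reach only later rows make up. A row lasts 1/8 s, in which the tool goes at most 62.5 mm and 10.7 degrees, less where a joint would pass 70% of its speed; a pose out of reach is approached as far as the arm can. A call with a gripper value outside its range is refused whole. The fingers move at their own pace and stop on an object; "force" is the grip in N (left out, the last holds). Time passes only in rows, so rows that repeat a pose let the fingers close. It gives the time, the measured TCP pose, the force and the opening at its end, in the units of the state.
- bot.read_state(): the state, without advancing time (a new reading comes with each control period).
- bot.read_camera(name): name is "side" or "top"; returns a dict with "frame" (480x640x3 uint8, blue, green, red), "mtx" (3x3 intrinsics, pixels), "R" (3x3) and "t" (3): a world point X has camera coordinates R X + t. Camera axes: x right, y down, z forward; pixel columns grow to the right and rows downward; lengths in m; the calibration is good to about 2 mm. A picture is of the moment at which its call begins. There is no depth.
- bot.finish_job(): hands the job in, once; it reports no verdict.
The state is a dict: "time": time; "q": joint angles; "joint_vel": joint speeds; "joint_torque": joint torques, N m; "tool_pos": TCP position; "tcp_rot": TCP orientation; "wrist_force": force on the tool from outside, world axes, zero at the start; "torque": the same for the moment, N m; "width": opening from 0.0 (shut) to 1.0 (fully open).
Only numpy, scipy, OpenCV 4.12 (cv2) and the standard library are available. Lean on these libraries where they do the work, as an engineer would, in place of code of your own. Each camera call takes 0.05 s, during which the arm holds its last target. There are 200 camera calls.

## Working session

There is one attempt and no reset: what is moved stays moved. The work goes in short steps, Python scripts to look and compute and a tool call to move; the robot and the scene stay as the last step left them, time stands still between calls to the robot, and variables do not carry over. Pictures are saved under pics/ and viewed, about 8 in all and at most 12, crops included, and the job is handed in when it is done.

Besides the shell and the picture viewer there is one more tool, called after "Request:" by a JSON object that holds its "api" and its "payload". drive_tool: Moves the arm, as the interface text tells. Its arguments: {"type":"object","properties":{"deltas":{"type":"array"},"force":{"type":"number"}},"required":["deltas"]}

```bash
mkdir -p pics; ls; python3 - <<'E'
from workcell import bot
import cv2
for n in("side","top"):
    c=bot.read_camera(n); cv2.imwrite(f"pics/{n}0.png",c["frame"]); print(n,c["mtx"].round(1).tolist(),c["R"].round(3).tolist(),c["t"].round(3).tolist())
s=bot.read_state(); print(s)
E
```

```text
pics
side [[469.0, 0.0, 323.4], [0.0, 469.0, 243.8], [0.0, 0.0, 1.0]] [[-0.851, -0.525, -0.013], [-0.29, 0.49, -0.822], [0.438, -0.696, -0.57]] [0.437, 0.244, 0.925]
top [[619.4, 0.0, 315.7], [0.0, 619.4, 228.6], [0.0, 0.0, 1.0]] [[0.025, -1.0, -0.002], [-0.994, -0.025, -0.107], [0.107, 0.004, -0.994]] [-0.038, 0.533, 1.477]
{'time': 0.1, 'q': array([-1.16387892e+00,  2.64697981e-01,  1.60524683e+00,  2.30337638e-05,
        1.27372523e+00, -3.68775041e-02]), 'joint_vel': array([ 0.00028166, -0.00187104, -0.00376433, -0.00013606, -0.00022741,
       -0.00035978]), 'joint_torque': array([ 7.00312921e-04, -5.16709220e+01, -3.68589091e+01, -3.45153005e-06,
        6.31456263e-03,  3.47652211e-06]), 'tool_pos': array([ 0.28957721, -0.60898477,  0.23006788]), 'tcp_rot': array([-3.06257234e+00, -6.90944047e-01,  5.65945173e-04]), 'wrist_force': array([-0.38908462,  0.16459548,  0.20875039]), 'torque': array([ 0.02216845,  0.03224125, -0.0177887 ]), 'width': 0.9964406539748207}
```

View pics/side0.png

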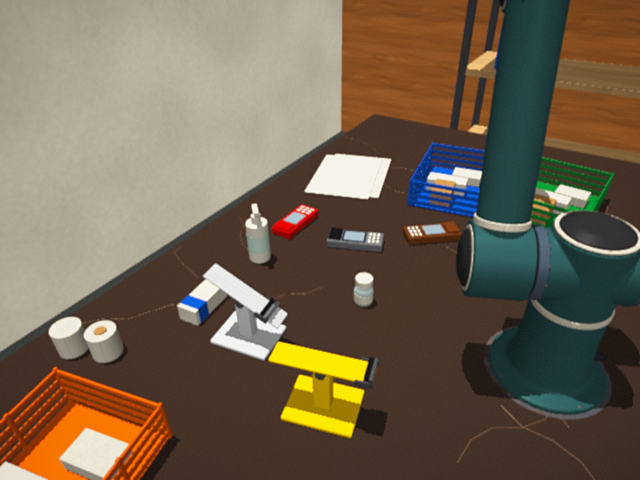

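View pics/top0.png

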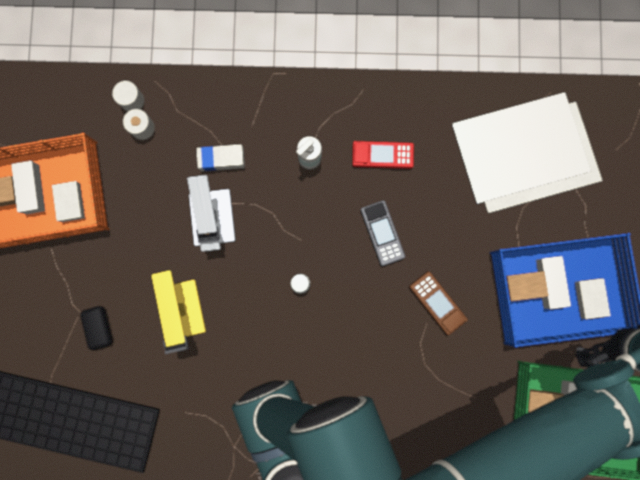

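The top view shows the grey terminal near (383,233) with its keypad toward (390,255). The grey stand is near (208,212) with its rail near (211,244), and the pump bottle, jar and carton are at (309,153), (300,284) and (220,157). Next I'll view enlarged crops.

```bash
python3 - <<'E'
import cv2,numpy as np
t=cv2.imread("pics/top0.png"); s=cv2.imread("pics/side0.png")
z=lambda im,x,y,w,h,k:cv2.resize(im[y:y+h,x:x+w],None,fx=k,fy=k,interpolation=cv2.INTER_CUBIC)
a=z(t,175,165,75,95,6); b=z(t,350,190,58,95,6)
cv2.imwrite("pics/tc.png",np.hstack([a,b]))
cv2.imwrite("pics/sc.png",z(s,195,215,200,150,4))
E
```

```text
(no output)
```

View pics/tc.png

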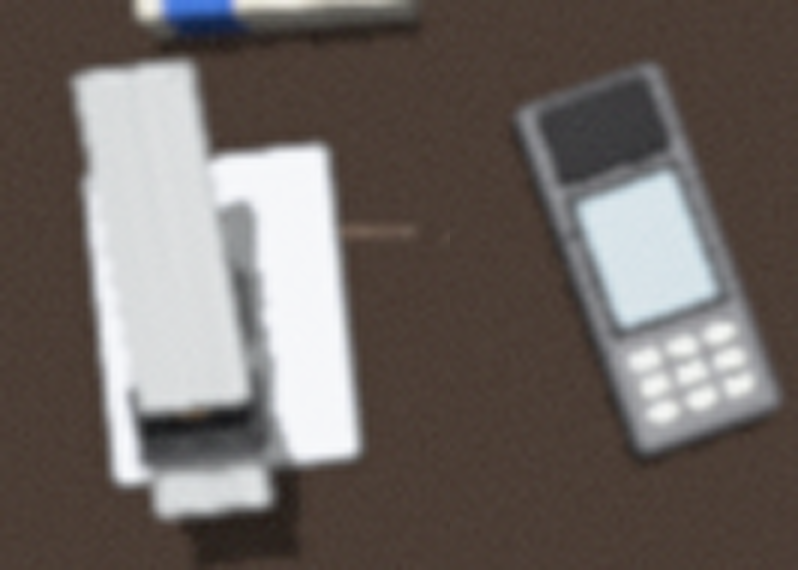

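View pics/sc.png

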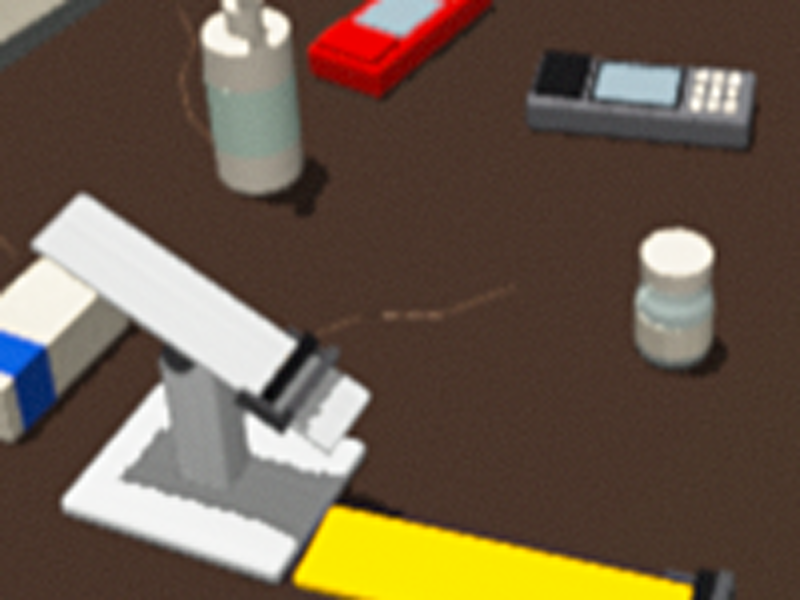

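```bash
cat > h.py <<'E'
import numpy as np, cv2
from scipy.optimize import least_squares
from scipy.spatial.transform import Rotation as Ro
K={"top":np.array([[619.4,0,315.7],[0,619.4,228.6],[0,0,1]]),"side":np.array([[469.,0,323.4],[0,469,243.8],[0,0,1]])}
def cam():
    import pickle,os
    if not os.path.exists("cam.pkl"):
        from workcell import bot
        pickle.dump({n:{k:v for k,v in bot.read_camera(n).items() if k!="frame"} for n in K},open("cam.pkl","wb"))
    return pickle.load(open("cam.pkl","rb"))
C=cam()
def proj(n,X):
    c=C[n]; p=(np.atleast_2d(X)@np.array(c["R"]).T+c["t"])@np.array(c["mtx"]).T
    return p[:,:2]/p[:,2:]
def ray(n,uv):
    c=C[n]; R=np.array(c["R"]); return -R.T@c["t"], R.T@np.linalg.inv(c["mtx"])@[uv[0],uv[1],1]
def stand(p):  # x,y,yaw,slope -> yaw rot, plate R, mark pos
    Rz=Ro.from_euler("z",p[2]).as_matrix(); Rp=Rz@Ro.from_euler("y",-p[3]).as_matrix()
    return Rz,Rp,np.array([p[0],p[1],.105])+Rp@[-.075,0,.016]
E
cat > fit.py <<'E'
from h import *
tc=lambda x,y:(x/6+175-.42,y/6+165-.42); tb=lambda x,y:((x-450)/6+350-.42,y/6+190-.42); sc=lambda x,y:(x/4+195-.4,y/4+215-.4)
P=[(.165,.022,0,"top",tc(72,76)),(.165,-.022,0,"top",tc(194,62)),(-.015,.022,0,"top",tc(158,519)),(-.015,-.022,0,"top",tc(273,506)),
 (.165,.022,0,"side",sc(33,243)),(.165,-.022,0,"side",sc(82,193)),(-.015,-.022,0,"side",sc(370,397)),(-.015,.022,0,"side",sc(330,450))]
F=[(.065,-.05,.01,"top",tc(328,143)),(-.065,-.05,.01,"top",tc(361,455)),(-.065,.05,.01,"top",tc(115,485)),
 (.0-.065,.05,.01,"side",sc(278,576)),(.065,.05,.01,"side",sc(64,503)),(-.065,-.05,.01,"side",sc(366,447))]
def rs(p):
    Rz,Rp,m=stand(p); o=np.array([p[0],p[1],0])
    return np.concatenate([(proj(n,m+Rp@[a,b,c])-uv)[0] for a,b,c,n,uv in P]+[(proj(n,o+Rz@[a,b,c])-uv)[0] for a,b,c,n,uv in F])
s=least_squares(rs,[.65,.2,0,.44],loss="soft_l1"); print("stand",s.x.round(4),np.degrees(s.x[2:]).round(2)); print(rs(s.x).reshape(-1,2).round(1).tolist())
Rz,Rp,m=stand(s.x); print("mark",m.round(4))
T=[(.075,.031,.024,"top",tb(517,110)),(.075,-.031,.024,"top",tb(657,65)),(-.075,-.031,.024,"top",tb(778,400)),(-.075,.031,.024,"top",tb(642,447)),
 (.075,-.031,.024,"side",sc(545,52)),(-.075,-.031,.024,"side",sc(754,70)),(-.075,.031,.024,"side",sc(749,126)),(-.075,.031,0,"side",sc(747,147)),(.075,.031,0,"side",sc(528,130)),(.075,.031,.024,"side",sc(529,97))]
def rt(p):
    R=Ro.from_euler("z",p[2]).as_matrix(); return np.concatenate([(proj(n,np.array([p[0],p[1],0])+R@[a,b,c])-uv)[0] for a,b,c,n,uv in T])
t=least_squares(rt,[.6,-.1,.3],loss="soft_l1"); print("term",t.x.round(4),np.degrees(t.x[2])); print(rt(t.x).reshape(-1,2).round(1).tolist())
def onplate(n,uv,z):
    o,d=ray(n,uv); o=Rp.T@(o-m); d=Rp.T@d; return (o+d*(z-o[2])/d[2])
for n,uv in [("top",tc(140,412)),("top",tc(247,402)),("top",tc(135,390)),("top",tc(140,432)),("side",sc(240,394)),("side",sc(303,333)),("side",sc(277,425)),("side",sc(338,352)),("side",sc(262,385)),("side",sc(290,350))]:
    print(n,np.round(uv,1),"z0",onplate(n,uv,0).round(4)[:2],"z12",onplate(n,uv,.012).round(4)[:2])
for nm,uv,z in [("bottle",(309,150),.13),("jar",(300,284),.07),("cartonL",(198,157),.04),("cartonR",(243,157),.04)]:
    o,d=ray("top",uv); print(nm,(o+d*(z-o[2])/d[2]).round(3))
E
python3 fit.py
```

```text
stand [0.5574 0.2342 0.1471 0.4728] [ 8.43 27.09]
[[0.2, 0.6], [-0.6, 0.6], [-0.1, 0.3], [-0.5, 0.2], [-0.4, -0.6], [0.0, -0.5], [0.6, -1.1], [0.4, 0.0], [-0.6, 0.4], [-0.5, 0.3], [0.0, 0.2], [-0.7, -0.8], [-1.5, -0.9], [-0.1, -1.3]]
mark [0.4842 0.2233 0.0851]
term [ 0.5281 -0.1882  0.3643] 20.871456965099153
[[-0.2, 0.2], [0.3, -0.7], [1.3, 1.2], [-0.0, 1.9], [-1.0, -0.3], [0.6, 0.1], [-0.1, -1.1], [-0.1, 1.0], [-0.7, -0.2], [-1.0, 0.7]]
top [197.9 233.2] z0 [0.0307 0.0208] z12 [0.0351 0.0185]
top [215.7 231.6] z0 [ 0.0295 -0.0205] z12 [ 0.0339 -0.0224]
top [197.1 229.6] z0 [0.0399 0.0211] z12 [0.0442 0.0188]
top [197.9 236.6] z0 [0.0225 0.0223] z12 [0.027 0.02 ]
side [254.6 313.1] z0 [0.0372 0.0258] z12 [0.0362 0.0349]
side [270.4 297.8] z0 [ 0.0313 -0.0281] z12 [ 0.0303 -0.0181]
side [263.8 320.8] z0 [0.0137 0.0284] z12 [0.013  0.0375]
side [279.1 302.6] z0 [ 0.0112 -0.031 ] z12 [ 0.0106 -0.021 ]
side [260.1 310.8] z0 [0.0315 0.0137] z12 [0.0305 0.023 ]
side [267.1 302.1] z0 [ 0.0312 -0.0143] z12 [ 0.0302 -0.0045]
bottle [ 0.704 -0.005  0.13 ]
jar [0.398 0.009 0.07 ]
cartonL [0.701 0.268 0.04 ]
cartonR [0.704 0.158 0.04 ]
```

Request:
{"api": "drive_tool", "payload": {"deltas": [{"hand": 1,"offset": [3.5,6,0],"angular": [0,0,0]},{"hand": 1,"offset": [7,12,0],"angular": [0,0,-2]},{"hand": 1,"offset": [10.5,18,0],"angular": [0,0,-4.5]},{"hand": 1,"offset": [14,24,0],"angular": [0,0,-4.5]},{"hand": 1,"offset": [17.5,30,0],"angular": [0,0,-4.5]},{"hand": 1,"offset": [21,36,-3],"angular": [0,0,-4.5]},{"hand": 1,"offset": [23.8,42.1,-6],"angular": [0,0,-4.5]},{"hand": 1,"offset": [23.8,42.1,-11],"angular": [0,0,-4.5]}]}}

```text
time: 1.2
tool_pos: [0.5243, -0.2008, 0.1437]
tcp_rot: [3.085, 0.573, 0.01]
wrist_force: [0.6, -1.2, -0.9]
width: 1.002
```

Request:
{"api": "drive_tool", "payload": {"deltas": [{"hand": 1,"offset": [0,0,-2],"angular": [0,0,0]},{"hand": 1,"offset": [0,0,-3],"angular": [0,0,0]},{"hand": 1,"offset": [0,0,-3],"angular": [0,0,0]}]}}

```text
time: 1.58
tool_pos: [0.5205, -0.2025, 0.1113]
tcp_rot: [-3.089, -0.57, 0.001]
wrist_force: [-1.7, -0.5, 0.7]
width: 0.997
```

```bash
python3 - <<'E'
from workcell import bot
import cv2,numpy as np
t=bot.read_camera("top")["frame"]; s=bot.read_camera("side")["frame"]
z=lambda im,x,y,w,h,k:cv2.resize(im[y:y+h,x:x+w],None,fx=k,fy=k,interpolation=cv2.INTER_CUBIC)
cv2.imwrite("pics/g1.png",np.hstack([z(t,335,180,100,140,4),z(s,305,190,100,140,4)]))
st=bot.read_state();print(st["time"],st["q"],st["tool_pos"],st["tcp_rot"],st["wrist_force"],st["width"])
E
```

```text
1.675 [-4.15995055e-01  1.50492755e-01  1.97098469e+00  3.27826417e-07
  1.01806787e+00  7.90579461e-01] [ 0.52160603 -0.20321208  0.11284651] [3.08850740e+00 5.68751989e-01 2.65695095e-03] [-0.02432143  0.6064158   0.52997553] 1.0014899180451928
```

View pics/g1.png

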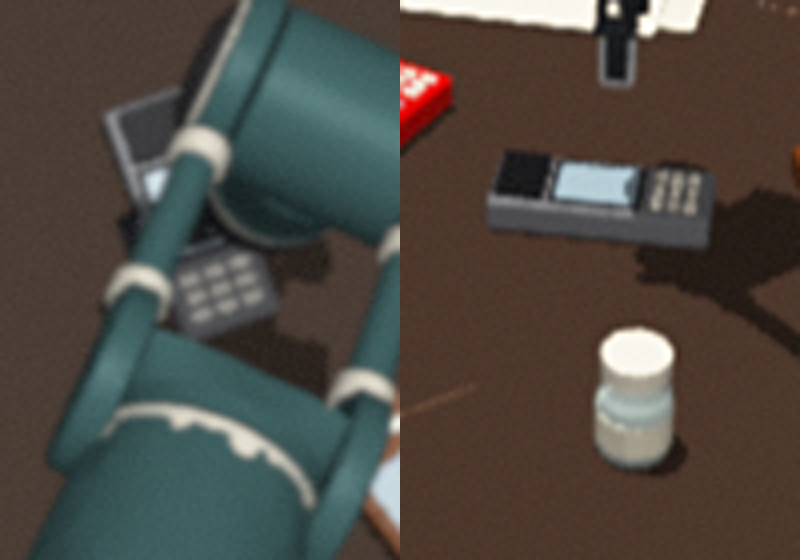

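The crop shows the open gripper above the terminal's middle, with a fingertip at about (616,85) in the side crop. The TCP is about 1.6 cm short, so I'll correct that and go down.

Request:
{"api": "drive_tool", "payload": {"deltas": [{"hand": 1,"offset": [0.65,1.5,-1],"angular": [0,0,0]},{"hand": 1,"offset": [0.65,1.5,-3],"angular": [0,0,0]},{"hand": 1,"offset": [0.65,1.5,-6],"angular": [0,0,0]},{"hand": 1,"offset": [0.65,1.5,-9],"angular": [0,0,0]},{"hand": 1,"offset": [0.65,1.5,-9],"angular": [0,0,0]},{"hand": 1,"offset": [0.65,1.5,-9],"angular": [0,0,0]}]}}

```text
time: 2.42
tool_pos: [0.5283, -0.1873, 0.0226]
tcp_rot: [3.089, 0.571, 0.002]
wrist_force: [-0.3, -0.4, -0.5]
width: 0.997
```

Request:
{"api": "drive_tool", "payload": {"deltas": [{"hand": 1,"offset": [0,-0.1,-1.5],"angular": [0,0,0]},{"hand": 1,"offset": [0,-0.1,-2.6],"angular": [0,0,0]},{"hand": 1,"offset": [0,-0.1,-2.6],"angular": [0,0,0]}]}}

```text
time: 2.8
tool_pos: [0.5262, -0.1878, -0.0057]
tcp_rot: [-3.088, -0.57, 0.003]
wrist_force: [-0.3, 0.4, -0.5]
width: 0.997
```

Request:
{"api": "drive_tool", "payload": {"deltas": [{"hand": 0.5,"offset": [0,0,0],"angular": [0,0,0]},{"hand": 0.5,"offset": [0,0,0],"angular": [0,0,0]},{"hand": 0.5,"offset": [0,0,0],"angular": [0,0,0]},{"hand": 0.5,"offset": [0,0,0],"angular": [0,0,0]},{"hand": 0.5,"offset": [0,0,0],"angular": [0,0,0]},{"hand": 0.5,"offset": [0,0,0],"angular": [0,0,0]}], "force": 40}}

```text
time: 3.55
tool_pos: [0.5278, -0.1884, -0.004]
tcp_rot: [3.089, 0.57, 0.001]
wrist_force: [0.0, 0.5, 3.1]
width: 0.714
```

Request:
{"api": "drive_tool", "payload": {"deltas": [{"hand": 0.5,"offset": [0,0,1.5],"angular": [0,0,0]},{"hand": 0.5,"offset": [0,0,5],"angular": [0,0,0]},{"hand": 0.5,"offset": [0,0,10],"angular": [0,0,0]},{"hand": 0.5,"offset": [0,0,15],"angular": [0,0,0]},{"hand": 0.5,"offset": [0,0,20],"angular": [0,0,0]},{"hand": 0.5,"offset": [0,0,25],"angular": [0,0,0]},{"hand": 0.5,"offset": [0,0,25],"angular": [0,0,0]},{"hand": 0.5,"offset": [0,0,25],"angular": [0,0,0]}]}}

```text
time: 4.55
tool_pos: [0.5265, -0.1879, 0.2449]
tcp_rot: [-3.089, -0.57, 0.002]
wrist_force: [-0.6, 0.5, -2.3]
width: 0.715
```

```bash
cat > tgt.py <<'E'
from h import *
from workcell import bot
import sys
p=[.5574,.2342,.1471,.4728]
Rz,Rp,m=stand(p); Rf=Rp@np.diag([1,-1,-1])
def go(x,y,z):
    s=bot.read_state(); R=Ro.from_rotvec(s["tcp_rot"])
    T=m+Rp@[x,y,z]; d=(Ro.from_matrix(Rf)*R.inv()).as_rotvec(degrees=True)
    print("t",s["time"],"off cm",((T-s["tool_pos"])*100).round(2),"ang",d.round(2),"plate-frame tcp mm",(Rp.T@(s["tool_pos"]-m)*1000).round(1),"F plate",(Rp.T@s["wrist_force"]).round(1),"w",round(s["width"],3))
if len(sys.argv)>3: go(*map(float,sys.argv[1:4]))
E
python3 tgt.py .110 0 .08; python3 -c "
from tgt import *
print((Rp[:,0]*10).round(2),(Rp[:,2]*10).round(2))"
```

```text
t 4.55 off cm [ 1.85 42.03 -3.85] ang [  6.84 -26.33 -12.28] plate-frame tcp mm [  56.4 -413.1  150.6] F plate [-1.5  0.6 -1.8] w 0.715
[8.81 1.3  4.55] [-4.5  -0.67  8.9 ]
```

Request:
{"api": "drive_tool", "payload": {"deltas": [{"hand": 0.5,"offset": [0,5,0],"angular": [0.8,-3.3,-1.5]},{"hand": 0.5,"offset": [0,10.5,0],"angular": [1.7,-6.6,-3]},{"hand": 0.5,"offset": [0.3,16,0],"angular": [2.6,-9.9,-4.6]},{"hand": 0.5,"offset": [0.6,21.5,0],"angular": [3.4,-13.2,-6.1]},{"hand": 0.5,"offset": [0.9,27,0],"angular": [4.3,-16.5,-7.7]},{"hand": 0.5,"offset": [1.2,32.5,0],"angular": [5.1,-19.7,-9.2]},{"hand": 0.5,"offset": [1.5,37.5,0],"angular": [6,-23,-10.7]},{"hand": 0.5,"offset": [1.85,42,0],"angular": [6.84,-26.3,-12.3]}]}}

```text
time: 5.55
tool_pos: [0.5435, 0.2326, 0.2418]
tcp_rot: [-3.016, -0.221, -0.721]
wrist_force: [1.0, -0.6, -2.5]
width: 0.719
```

Request:
{"api": "drive_tool", "payload": {"deltas": [{"hand": 0.5,"offset": [0,0,0],"angular": [0,0,0]},{"hand": 0.5,"offset": [0,0,0],"angular": [0,0,0]}]}}

```text
time: 5.8
tool_pos: [0.5442, 0.2311, 0.2426]
tcp_rot: [-3.017, -0.224, -0.72]
wrist_force: [0.7, 0.6, -2.1]
width: 0.714
```

```bash
python3 tgt.py .110 0 .04;  python3 - <<'E'
from workcell import bot
import cv2,numpy as np
t=bot.read_camera("top")["frame"]; s=bot.read_camera("side")["frame"]
z=lambda im,x,y,w,h,k:cv2.resize(im[y:y+h,x:x+w],None,fx=k,fy=k,interpolation=cv2.INTER_CUBIC)
cv2.imwrite("pics/p1.png",np.hstack([z(t,160,130,100,145,4),z(s,195,215,100,145,4)]))
E
```

```text
t 5.8 off cm [ 1.88  0.4  -7.18] ang [ 0.18 -0.25 -0.01] plate-frame tcp mm [125.6  -1.2 112.7] F plate [-0.3  0.5 -2.3] w 0.714
```

Request:
{"api": "drive_tool", "payload": {"deltas": [{"hand": 0.5,"offset": [0.9,0.2,-3.5],"angular": [0.2,-0.25,0]},{"hand": 0.5,"offset": [1.9,0.4,-7],"angular": [0.2,-0.25,0]},{"hand": 0.5,"offset": [2.5,0.5,-8.2],"angular": [0.2,-0.25,0]},{"hand": 0.5,"offset": [3,0.55,-9],"angular": [0.2,-0.25,0]},{"hand": 0.5,"offset": [3,0.55,-9],"angular": [0.2,-0.25,0]},{"hand": 0.5,"offset": [3,0.55,-9],"angular": [0.2,-0.25,0]}]}}

```text
time: 6.65
tool_pos: [0.5768, 0.2375, 0.1573]
tcp_rot: [-3.008, -0.219, -0.736]
wrist_force: [-0.1, 0.1, -1.5]
width: 0.721
```

```bash
python3 tgt.py .111 0 .005;  python3 - <<'E'
from workcell import bot
import cv2,numpy as np
t=bot.read_camera("top")["frame"]; s=bot.read_camera("side")["frame"]
z=lambda im,x,y,w,h,k:cv2.resize(im[y:y+h,x:x+w],None,fx=k,fy=k,interpolation=cv2.INTER_CUBIC)
cv2.imwrite("pics/p2.png",np.hstack([z(t,170,155,66,100,6),z(s,220,235,66,100,6)]))
E
```

```text
t 6.65 off cm [ 0.29 -0.   -1.72] ang [-0.22  0.41  0.05] plate-frame tcp mm [116.3   0.4  21.6] F plate [-0.8  0.1 -1.3] w 0.721
```

View pics/p2.png

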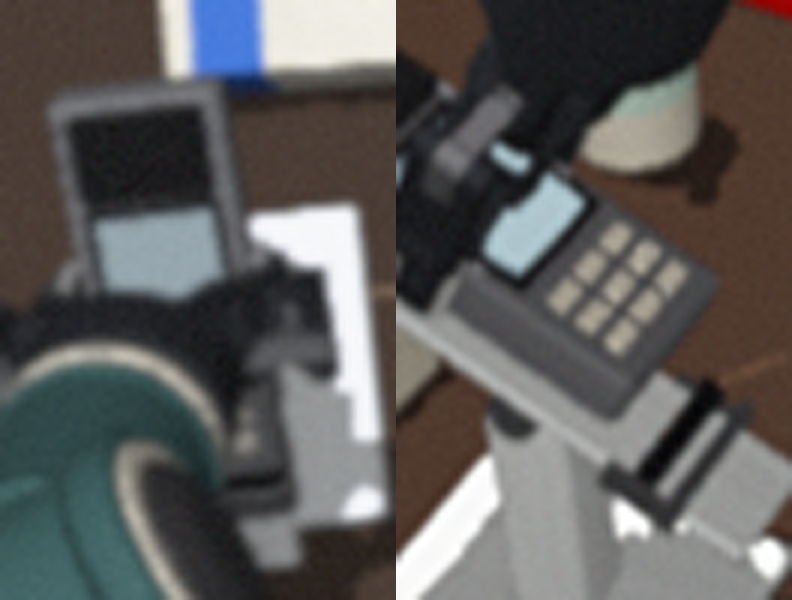

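The side crop shows the terminal above the plate, keypad end downhill. Its lower foot corner is near (615,418) and the rail's black uphill face runs from (640,478) to (716,386). I'll compare this with the model before lowering.

```bash
python3 - <<'E'
from tgt import *
s=bot.read_state(); tp=Rp.T@(s["tool_pos"]-m); print(tp.round(4))
f=lambda X:((proj("side",m+Rp@np.array(X))[0]-[220,235]+.42)*6+[396,0]).round(0)
g=lambda X:((proj("top",m+Rp@np.array(X))[0]-[170,155]+.42)*6).round(0)
zb=tp[2]+.004; xf=tp[0]-.075
print("foot bot+y",f([xf,.031,zb]),"foot top -y",f([xf,-.031,zb+.024]),"foot top +y",f([xf,.031,zb+.024]))
print("head top +y",g([xf+.15,.031,zb+.024]),"-y",g([xf+.15,-.031,zb+.024]))
for x in(.026,.030,.034): print(x,"rail base",f([x,.022,0]),f([x,-.022,0]),"rail top",f([x,.022,.012]),f([x,-.022,.012]))
print("plate end",f([-.015,.022,0]),f([-.015,-.022,0]))
E
```

```text
[0.116  0.0006 0.0216]
foot bot+y [613. 432.] foot top -y [731. 274.] foot top +y [637. 390.]
head top +y [ 45. 112.] -y [217.  91.]
0.026 rail base [640. 483.] [705. 400.] rail top [652. 464.] [717. 380.]
0.03 rail base [630. 476.] [695. 393.] rail top [642. 457.] [707. 373.]
0.034 rail base [620. 469.] [685. 386.] rail top [632. 450.] [697. 366.]
plate end [743. 555.] [804. 469.]
```

Request:
{"api": "drive_tool", "payload": {"deltas": [{"hand": 0.5,"offset": [0,0.03,-1.2],"angular": [-0.1,0.2,0]},{"hand": 0.5,"offset": [0,0.03,-2.3],"angular": [-0.1,0.2,0]},{"hand": 0.5,"offset": [0,0.03,-2.3],"angular": [-0.1,0.2,0]},{"hand": 0.5,"offset": [0,0.03,-2.3],"angular": [-0.1,0.2,0]}]}}

```text
time: 7.25
tool_pos: [0.5754, 0.2374, 0.1319]
tcp_rot: [-3.013, -0.221, -0.726]
wrist_force: [-0.5, -0.2, -1.9]
width: 0.717
```

```bash
python3 tgt.py .1055 0.0007 -.004;  python3 - <<'E'
from workcell import bot
import numpy as np,cv2
cv2.imwrite("pics/s3.png",bot.read_camera("side")["frame"]);cv2.imwrite("pics/t3.png",bot.read_camera("top")["frame"])
s=[bot.read_state()["tool_pos"]];print(s)
E
python3 tgt.py .1055 0.0007 -.004
```

```text
t 7.25 off cm [ 0.34  0.07 -0.23] ang [-0.03  0.01  0.05] plate-frame tcp mm [103.5   0.5  -0.4] F plate [-1.3 -0.1 -1.4] w 0.717
[array([0.57563318, 0.23743473, 0.13234356])]
t 7.35 off cm [ 0.31  0.06 -0.28] ang [-0.05  0.05  0.05] plate-frame tcp mm [ 1.039e+02  5.000e-01 -1.000e-01] F plate [-1.3  0.6 -2.2] w 0.718
```

Request:
{"api": "drive_tool", "payload": {"deltas": [{"hand": 0.5,"offset": [0.1,0.03,-0.02],"angular": [0,0,0]},{"hand": 0.5,"offset": [0.15,0.03,-0.1],"angular": [0,0,0]},{"hand": 0.5,"offset": [0.2,0.03,-0.2],"angular": [0,0,0]},{"hand": 0.5,"offset": [0.2,0.03,-0.2],"angular": [0,0,0]}]}}

```text
time: 7.85
tool_pos: [0.5779, 0.2378, 0.1305]
tcp_rot: [-3.012, -0.22, -0.728]
wrist_force: [-0.4, 0.6, -2.2]
width: 0.715
```

```bash
python3 tgt.py .1055 0.0007 -.004
```

```text
t 7.85 off cm [ 0.09  0.03 -0.09] ang [-0.06  0.07  0.05] plate-frame tcp mm [105.1   0.5  -2.8] F plate [-1.3  0.7 -1.9] w 0.715
```

Next I'll lower along the plate normal in 1 mm steps until the force shows contact.

Request:
{"api": "drive_tool", "payload": {"deltas": [{"hand": 0.5,"offset": [0.05,0.01,-0.09],"angular": [0,0,0]},{"hand": 0.5,"offset": [0.05,0.01,-0.09],"angular": [0,0,0]}]}}

```text
time: 8.1
tool_pos: [0.5783, 0.2379, 0.13]
tcp_rot: [-3.012, -0.22, -0.728]
wrist_force: [-4.3, -0.8, 2.0]
width: 0.715
```

Request:
{"api": "drive_tool", "payload": {"deltas": [{"hand": 0.5,"offset": [0.05,0.01,-0.09],"angular": [0,0,0]},{"hand": 0.5,"offset": [0.05,0.01,-0.09],"angular": [0,0,0]}]}}

```text
time: 8.35
tool_pos: [0.5783, 0.2379, 0.1299]
tcp_rot: [-3.012, -0.22, -0.727]
wrist_force: [-12.9, -3.8, 10.5]
width: 0.716
```

```bash
python3 tgt.py .1055 0.0007 -.004
```

```text
t 8.35 off cm [ 0.05  0.02 -0.04] ang [-0.05  0.06  0.06] plate-frame tcp mm [105.2   0.6  -3.5] F plate [-7.1 -1.8 15.4] w 0.716
```

Request:
{"api": "drive_tool", "payload": {"deltas": [{"hand": 0.5,"offset": [-0.06,-0.01,0.1],"angular": [0,0,0]},{"hand": 0.5,"offset": [-0.06,-0.01,0.1],"angular": [0,0,0]}]}}

```text
time: 8.6
tool_pos: [0.5784, 0.2381, 0.1301]
tcp_rot: [-3.011, -0.22, -0.729]
wrist_force: [-2.6, -0.3, 1.8]
width: 0.719
```

```bash
python3 tgt.py .1055 0.0007 -.004;  python3 - <<'E'
from tgt import *
t=bot.read_camera("top")["frame"]; s=bot.read_camera("side")["frame"]
z=lambda im,x,y,w,h,k:cv2.resize(im[y:y+h,x:x+w],None,fx=k,fy=k,interpolation=cv2.INTER_CUBIC)
cv2.imwrite("pics/p4.png",np.hstack([z(t,170,155,50,75,8),z(s,240,265,50,75,8)]))
f=lambda X:((proj("side",m+Rp@np.array(X))[0]-[240,265]+.44)*8+[400,0]).round(0)
g=lambda X:((proj("top",m+Rp@np.array(X))[0]-[170,155]+.44)*8).round(0)
xf=.0328
print("foot bot+y",f([xf,.031,0]),"foot top -y",f([xf,-.031,.024]),"foot top +y",f([xf,.031,.024]))
print("head top +y",g([xf+.15,.031,.024]),"-y",g([xf+.15,-.031,.024]))
for x in(.026,.030): print(x,"rail base",f([x,.022,0]),f([x,-.022,0]),"rail top",f([x,.022,.012]),f([x,-.022,.012]))
E
```

```text
t 8.6 off cm [ 0.03  0.   -0.05] ang [-0.09  0.12  0.04] plate-frame tcp mm [105.5   0.7  -3.4] F plate [-1.5  0.   2.8] w 0.719
foot bot+y [525. 413.] foot top -y [679. 203.] foot top +y [556. 359.]
head top +y [ 81. 152.] -y [306. 125.]
0.026 rail base [566. 405.] [652. 293.] rail top [582. 378.] [668. 267.]
0.03 rail base [552. 395.] [639. 284.] rail top [568. 369.] [655. 258.]
```

View pics/p4.png

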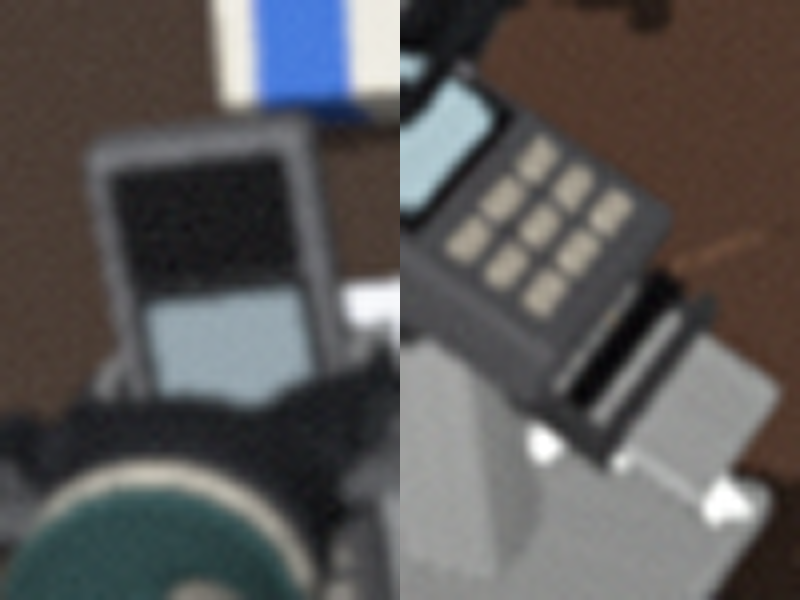

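The side crop shows the terminal resting on the plate with a gap of about 4–5 mm (near (597,333)) between its foot and the rail's top edge. The top crop puts the head end, at (88,152)–(316,123), within about 1.5 mm of centre. I'll slide it about 3 mm closer to the rail before letting go.

Request:
{"api": "drive_tool", "payload": {"deltas": [{"hand": 0.5,"offset": [-0.08,0.02,-0.01],"angular": [0,0,0]},{"hand": 0.5,"offset": [-0.18,0.03,-0.06],"angular": [0,0,0]},{"hand": 0.5,"offset": [-0.28,0.04,-0.11],"angular": [0,0,0]},{"hand": 0.5,"offset": [-0.28,0.04,-0.11],"angular": [0,0,0]}]}}

```text
time: 9.2
tool_pos: [0.5762, 0.2385, 0.1292]
tcp_rot: [-3.011, -0.221, -0.73]
wrist_force: [2.1, -0.1, -1.0]
width: 0.717
```

```bash
python3 tgt.py .1055 0.0007 -.004
```

```text
t 9.2 off cm [ 0.26 -0.05  0.04] ang [-0.09  0.17  0.02] plate-frame tcp mm [103.1   1.5  -3.2] F plate [ 1.3 -0.4 -1.8] w 0.717
```

Request:
{"api": "drive_tool", "payload": {"deltas": [{"hand": 0.5,"offset": [0.02,0,-0.03],"angular": [0,0,0]},{"hand": 0.5,"offset": [0.02,0,-0.03],"angular": [0,0,0]},{"hand": 0.76,"offset": [0.02,0,-0.03],"angular": [0,0,0]},{"hand": 0.8,"offset": [0.02,0,-0.03],"angular": [0,0,0]},{"hand": 0.9,"offset": [0.02,0,-0.03],"angular": [0,0,0]},{"hand": 1,"offset": [0.02,0,-0.03],"angular": [0,0,0]},{"hand": 1,"offset": [0.02,0,-0.03],"angular": [0,0,0]}]}}

```text
time: 10.07
tool_pos: [0.5756, 0.2383, 0.1284]
tcp_rot: [-3.012, -0.22, -0.728]
wrist_force: [-0.4, 0.5, 0.1]
width: 1.002
```

Request:
{"api": "drive_tool", "payload": {"deltas": [{"hand": 1,"offset": [-0.7,-0.1,1.3],"angular": [0,0,0]},{"hand": 1,"offset": [-1.8,-0.27,3.56],"angular": [0,0,0]},{"hand": 1,"offset": [-3.2,-0.47,6.2],"angular": [0,0,0]},{"hand": 0.5,"offset": [-3.6,-0.54,7.1],"angular": [0,0,0]},{"hand": 0,"offset": [-3.6,-0.54,7.1],"angular": [0,0,0]},{"hand": 0,"offset": [-3.6,-0.54,7.1],"angular": [0,0,0]}]}}

```text
time: 10.82
tool_pos: [0.5393, 0.2327, 0.1984]
tcp_rot: [-3.013, -0.22, -0.726]
wrist_force: [0.2, -0.5, -0.0]
width: 0.374
```

```bash
python3 tgt.py .205 0 .05
```

```text
t 10.825 off cm [10.28  1.41  2.45] ang [-0.03  0.01  0.05] plate-frame tcp mm [101.4   1.2  75.4] F plate [ 0.1 -0.5 -0.1] w 0.374
```

Request:
{"api": "drive_tool", "payload": {"deltas": [{"hand": 0,"offset": [3,0.4,1.5],"angular": [0,0,0]},{"hand": 0,"offset": [6.5,0.9,3],"angular": [0,0,0]},{"hand": 0,"offset": [10,1.35,4],"angular": [0,0,0]},{"hand": 0,"offset": [11.2,1.5,4],"angular": [0,0,0]},{"hand": 0,"offset": [11.2,1.5,4],"angular": [0,0,0]},{"hand": 0,"offset": [11.2,1.5,4],"angular": [0,0,0]}]}}

```text
time: 11.58
tool_pos: [0.6501, 0.2475, 0.2374]
tcp_rot: [-3.014, -0.221, -0.723]
wrist_force: [-0.4, -0.0, -0.4]
width: -0.003
```

```bash
python3 tgt.py .210 0 .014;  python3 - <<'E'
from tgt import *
t=bot.read_camera("top")["frame"]; s=bot.read_camera("side")["frame"]
z=lambda im,x,y,w,h,k:cv2.resize(im[y:y+h,x:x+w],None,fx=k,fy=k,interpolation=cv2.INTER_CUBIC)
cv2.imwrite("pics/p5.png",np.hstack([z(t,170,155,66,100,6),z(s,220,240,66,100,6)]))
f=lambda X:((proj("side",m+Rp@np.array(X))[0]-[220,240]+.42)*6+[396,0]).round(0)
xf=.030
print("foot top -y",f([xf,-.031,.024]),"foot top +y",f([xf,.031,.024]),"head top +y",f([xf+.15,.031,.024]),"head top -y",f([xf+.15,-.031,.024]),"plate end",f([-.015,-.022,0]),f([-.015,.022,0]))
E
```

```text
t 11.575 off cm [ 1.27  0.23 -4.42] ang [ 0.   -0.09  0.04] plate-frame tcp mm [218.7  -0.5  59.2] F plate [-0.5  0.  -0.2] w -0.003
foot top -y [732. 307.] foot top +y [640. 424.] head top +y [256. 157.] head top -y [366.  53.] plate end [804. 439.] [743. 525.]
```

View pics/p5.png

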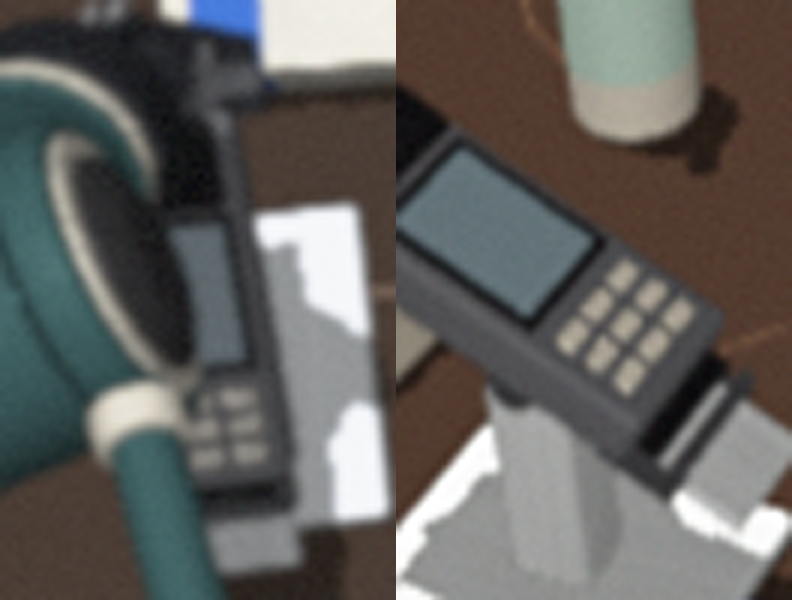

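The side crop shows the terminal lying on the plate by itself, with its foot at about (722,312)–(640,425) and the rail just beyond it. The closed fingers are above the head end. I'll lower them behind the head.

Request:
{"api": "drive_tool", "payload": {"deltas": [{"hand": 0,"offset": [0.6,0.2,-1.7],"angular": [0,0,0]},{"hand": 0,"offset": [1.1,0.3,-3.6],"angular": [0,0,0]},{"hand": 0,"offset": [1.35,0.3,-5.05],"angular": [0,0,0]},{"hand": 0,"offset": [1.35,0.3,-5.05],"angular": [0,0,0]},{"hand": 0,"offset": [1.35,0.3,-5.05],"angular": [0,0,0]}]}}

```text
time: 12.3
tool_pos: [0.6654, 0.251, 0.1889]
tcp_rot: [-3.012, -0.22, -0.728]
wrist_force: [0.4, 0.9, -0.4]
width: 0.004
```

```bash
python3 tgt.py .192 0.0 .008
```

```text
t 12.3 off cm [-1.58 -0.31 -0.92] ang [-0.07  0.09  0.05] plate-frame tcp mm [210.5   0.8   8.9] F plate [ 0.3  0.8 -0.6] w 0.004
```

Request:
{"api": "drive_tool", "payload": {"deltas": [{"hand": 0,"offset": [-0.44,-0.1,-0.23],"angular": [0,0,0]},{"hand": 0,"offset": [-0.88,-0.17,-0.46],"angular": [0,0,0]},{"hand": 0,"offset": [-1.15,-0.2,-0.6],"angular": [0,0,0]},{"hand": 0,"offset": [-1.15,-0.2,-0.6],"angular": [0,0,0]}]}}

```text
time: 12.8
tool_pos: [0.6533, 0.2489, 0.1828]
tcp_rot: [-3.012, -0.221, -0.728]
wrist_force: [-0.1, 0.6, -0.0]
width: 0.0
```

Request:
{"api": "drive_tool", "payload": {"deltas": [{"hand": 0,"offset": [-0.09,-0.01,-0.05],"angular": [0,0,0]},{"hand": 0,"offset": [-0.18,-0.03,-0.09],"angular": [0,0,0]},{"hand": 0,"offset": [-0.18,-0.03,-0.09],"angular": [0,0,0]}]}}

```text
time: 13.18
tool_pos: [0.6519, 0.2486, 0.182]
tcp_rot: [-3.012, -0.22, -0.728]
wrist_force: [0.2, 0.6, 0.1]
width: 0.001
```

Request:
{"api": "drive_tool", "payload": {"deltas": [{"hand": 0,"offset": [-0.09,-0.01,-0.05],"angular": [0,0,0]},{"hand": 0,"offset": [-0.18,-0.03,-0.09],"angular": [0,0,0]},{"hand": 0,"offset": [-0.18,-0.03,-0.09],"angular": [0,0,0]}]}}

```text
time: 13.55
tool_pos: [0.6499, 0.2483, 0.181]
tcp_rot: [-3.012, -0.22, -0.728]
wrist_force: [-0.1, 1.0, -0.1]
width: -0.002
```

```bash
python3 tgt.py .192 0.0 .008
```

```text
t 13.55 off cm [-0.03 -0.04 -0.13] ang [-0.06  0.07  0.04] plate-frame tcp mm [192.9   0.4   9. ] F plate [-0.   1.  -0.1] w -0.002
```

Contact is expected soon, so I'll go on in 1–2 mm steps.

Request:
{"api": "drive_tool", "payload": {"deltas": [{"hand": 0,"offset": [-0.09,-0.01,-0.05],"angular": [0,0,0]},{"hand": 0,"offset": [-0.18,-0.03,-0.1],"angular": [0,0,0]},{"hand": 0,"offset": [-0.18,-0.03,-0.1],"angular": [0,0,0]}]}}

```text
time: 13.92
tool_pos: [0.6482, 0.248, 0.18]
tcp_rot: [-3.012, -0.22, -0.728]
wrist_force: [0.2, 0.0, -0.1]
width: -0.001
```

Request:
{"api": "drive_tool", "payload": {"deltas": [{"hand": 0,"offset": [-0.09,-0.01,-0.05],"angular": [0,0,0]},{"hand": 0,"offset": [-0.09,-0.01,-0.05],"angular": [0,0,0]}]}}

```text
time: 14.18
tool_pos: [0.6473, 0.2479, 0.1795]
tcp_rot: [-3.012, -0.22, -0.728]
wrist_force: [-0.3, -0.1, 0.9]
width: -0.001
```

Request:
{"api": "drive_tool", "payload": {"deltas": [{"hand": 0,"offset": [-0.09,-0.01,-0.05],"angular": [0,0,0]},{"hand": 0,"offset": [-0.09,-0.01,-0.05],"angular": [0,0,0]}]}}

```text
time: 14.42
tool_pos: [0.6467, 0.2479, 0.1793]
tcp_rot: [-3.011, -0.22, -0.729]
wrist_force: [0.1, 0.1, -0.6]
width: -0.003
```

```bash
python3 tgt.py .192 0.0 .008
```

```text
t 14.425 off cm [ 0.3  -0.    0.03] ang [-0.08  0.12  0.04] plate-frame tcp mm [189.2   0.5   9. ] F plate [-0.2  0.1 -0.6] w -0.003
```

Request:
{"api": "drive_tool", "payload": {"deltas": [{"hand": 0,"offset": [-0.09,-0.01,-0.05],"angular": [0,0,0]},{"hand": 0,"offset": [-0.09,-0.01,-0.05],"angular": [0,0,0]}]}}

```text
time: 14.68
tool_pos: [0.6465, 0.248, 0.1796]
tcp_rot: [-3.01, -0.221, -0.731]
wrist_force: [4.3, -0.1, 0.2]
width: -0.001
```

Request:
{"api": "drive_tool", "payload": {"deltas": [{"hand": 0,"offset": [-0.09,-0.01,-0.05],"angular": [0,0,0]},{"hand": 0,"offset": [-0.09,-0.01,-0.05],"angular": [0,0,0]}]}}

```text
time: 14.92
tool_pos: [0.6456, 0.2479, 0.1792]
tcp_rot: [-3.01, -0.22, -0.731]
wrist_force: [4.8, 0.5, 1.9]
width: 0.001
```

Request:
{"api": "drive_tool", "payload": {"deltas": [{"hand": 0,"offset": [-0.09,-0.01,-0.05],"angular": [0,0,0]},{"hand": 0,"offset": [-0.09,-0.01,-0.05],"angular": [0,0,0]}]}}

```text
time: 15.18
tool_pos: [0.644, 0.2476, 0.1779]
tcp_rot: [-3.011, -0.22, -0.729]
wrist_force: [4.2, 0.2, 2.1]
width: 0.003
```

```bash
python3 tgt.py .192 0.0 .008
```

```text
t 15.175 off cm [0.56 0.02 0.17] ang [-0.08  0.12  0.04] plate-frame tcp mm [186.2   0.6   9. ] F plate [ 4.7 -0.4 -0.1] w 0.003
```

The terminal and rail are now sliding at about 5 N. I'll continue in 0.5–1 mm steps, watching for the rise at the stop.

Request:
{"api": "drive_tool", "payload": {"deltas": [{"hand": 0,"offset": [-0.04,-0.01,-0.02],"angular": [0,0,0]},{"hand": 0,"offset": [-0.08,-0.01,-0.04],"angular": [0,0,0]},{"hand": 0,"offset": [-0.08,-0.01,-0.04],"angular": [0,0,0]}]}}

```text
time: 15.55
tool_pos: [0.6431, 0.2475, 0.1775]
tcp_rot: [-3.011, -0.22, -0.729]
wrist_force: [5.7, 0.9, 2.5]
width: -0.002
```

Request:
{"api": "drive_tool", "payload": {"deltas": [{"hand": 0,"offset": [-0.04,-0.01,-0.02],"angular": [0,0,0]},{"hand": 0,"offset": [-0.04,-0.01,-0.02],"angular": [0,0,0]}]}}

```text
time: 15.8
tool_pos: [0.6431, 0.2475, 0.1775]
tcp_rot: [-3.011, -0.22, -0.73]
wrist_force: [5.8, 0.8, 1.9]
width: -0.001
```

Request:
{"api": "drive_tool", "payload": {"deltas": [{"hand": 0,"offset": [-0.04,-0.01,-0.02],"angular": [0,0,0]},{"hand": 0,"offset": [-0.04,-0.01,-0.02],"angular": [0,0,0]}]}}

```text
time: 16.05
tool_pos: [0.643, 0.2475, 0.1776]
tcp_rot: [-3.011, -0.22, -0.731]
wrist_force: [6.7, 1.6, 2.7]
width: 0.0
```

```bash
python3 tgt.py .192 0.0 .008
```

```text
t 16.05 off cm [0.67 0.04 0.2 ] ang [-0.1   0.19  0.03] plate-frame tcp mm [185.2   0.6   9.2] F plate [ 7.4  0.6 -0.7] w 0.0
```

Request:
{"api": "drive_tool", "payload": {"deltas": [{"hand": 0,"offset": [-0.04,-0.01,-0.02],"angular": [0,0,0]},{"hand": 0,"offset": [-0.04,-0.01,-0.02],"angular": [0,0,0]}]}}

```text
time: 16.3
tool_pos: [0.6429, 0.2475, 0.1778]
tcp_rot: [-3.01, -0.22, -0.732]
wrist_force: [7.1, 0.9, 3.5]
width: 0.004
```

Request:
{"api": "drive_tool", "payload": {"deltas": [{"hand": 0,"offset": [-0.04,-0.01,-0.02],"angular": [0,0,0]},{"hand": 0,"offset": [-0.04,-0.01,-0.02],"angular": [0,0,0]}]}}

```text
time: 16.55
tool_pos: [0.6428, 0.2475, 0.1779]
tcp_rot: [-3.01, -0.221, -0.733]
wrist_force: [7.0, 1.7, 3.9]
width: -0.003
```

Request:
{"api": "drive_tool", "payload": {"deltas": [{"hand": 0,"offset": [-0.04,-0.01,-0.02],"angular": [0,0,0]},{"hand": 0,"offset": [-0.04,-0.01,-0.02],"angular": [0,0,0]}]}}

```text
time: 16.8
tool_pos: [0.6427, 0.2475, 0.178]
tcp_rot: [-3.009, -0.221, -0.734]
wrist_force: [7.1, 1.1, 2.7]
width: -0.001
```

```bash
python3 tgt.py .192 0.0 .008
```

```text
t 16.8 off cm [0.7  0.03 0.16] ang [-0.15  0.32  0.02] plate-frame tcp mm [185.1   0.7   9.7] F plate [ 7.6  0.  -0.9] w -0.001
```

Request:
{"api": "drive_tool", "payload": {"deltas": [{"hand": 0,"offset": [-0.05,-0.01,-0.03],"angular": [0,0,0]},{"hand": 0,"offset": [-0.1,-0.01,-0.05],"angular": [0,0,0]}]}}

```text
time: 17.05
tool_pos: [0.6424, 0.2477, 0.1784]
tcp_rot: [-3.008, -0.221, -0.737]
wrist_force: [8.8, 1.0, 4.3]
width: -0.003
```

```bash
python3 tgt.py .192 0.0 .008
```

```text
t 17.05 off cm [0.72 0.02 0.13] ang [-0.18  0.43  0.01] plate-frame tcp mm [185.1   0.8  10.1] F plate [ 9.8 -0.3 -0.2] w -0.003
```

Request:
{"api": "drive_tool", "payload": {"deltas": [{"hand": 0,"offset": [-0.05,-0.01,-0.04],"angular": [0,0,0]},{"hand": 0,"offset": [-0.1,-0.01,-0.08],"angular": [0,0,0]}]}}

```text
time: 17.3
tool_pos: [0.6423, 0.2478, 0.1785]
tcp_rot: [-3.007, -0.221, -0.74]
wrist_force: [10.1, 0.4, 5.7]
width: 0.003
```

Request:
{"api": "drive_tool", "payload": {"deltas": [{"hand": 0,"offset": [-0.05,-0.01,-0.04],"angular": [0,0,0]},{"hand": 0,"offset": [-0.1,-0.01,-0.08],"angular": [0,0,0]}]}}

```text
time: 17.55
tool_pos: [0.6422, 0.248, 0.1787]
tcp_rot: [-3.005, -0.221, -0.743]
wrist_force: [12.0, 1.0, 6.2]
width: 0.001
```

```bash
python3 tgt.py .192 0.0 .008; python3 - <<'E'
from tgt import *
t=bot.read_camera("top")["frame"]; s=bot.read_camera("side")["frame"]
z=lambda im,x,y,w,h,k:cv2.resize(im[y:y+h,x:x+w],None,fx=k,fy=k,interpolation=cv2.INTER_CUBIC)
s0=cv2.imread("pics/side0.png")
cv2.imwrite("pics/p6.png",np.hstack([z(s0,240,280,50,60,8),z(s,240,280,50,60,8)]))
f=lambda X:((proj("side",m+Rp@np.array(X))[0]-[240,280]+.44)*8).round(0)
for x in(.020,.024,.028): print(x,"foot top",f([x,.031,.024]),f([x,-.031,.024]),"rail top downhill edge",f([x-.009,.022,.012]),f([x-.009,-.022,.012]))
E
python3 tgt.py .192 0.0 .008
```

```text
t 17.55 off cm [ 0.74 -0.01  0.09] ang [-0.26  0.67 -0.01] plate-frame tcp mm [185.    1.2  10.5] F plate [13.5 -0.8  0. ] w 0.001
0.02 foot top [200. 270.] [321. 112.] rail top downhill edge [232. 294.] [317. 181.]
0.024 foot top [186. 260.] [308. 103.] rail top downhill edge [219. 284.] [304. 172.]
0.028 foot top [172. 250.] [295.  94.] rail top downhill edge [205. 275.] [291. 163.]
t 17.65 off cm [ 0.75 -0.01  0.1 ] ang [-0.26  0.66 -0.01] plate-frame tcp mm [185.    1.2  10.5] F plate [14.  -0.6  0.5] w 0.002
```

View pics/p6.png

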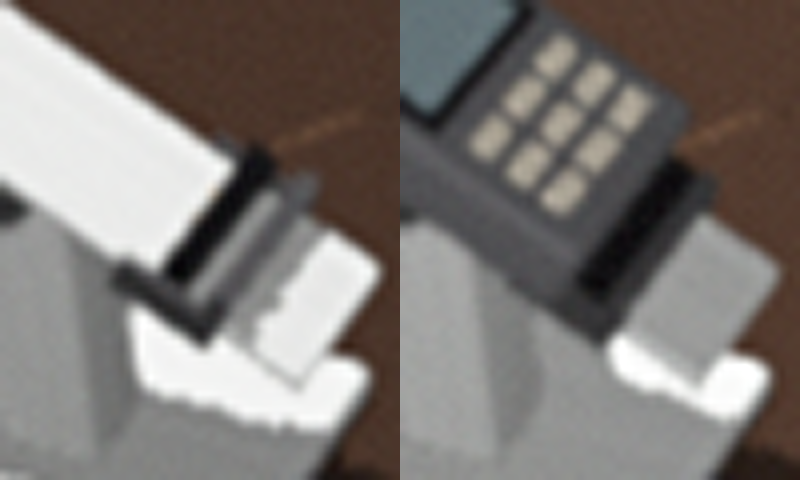

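The left half of the crop (before) shows a light gap between the rail (225,215) and the dark stop frame (275,240). In the right half (now) that gap is gone: the rail, at about (638,230), touches the frame. The force has risen to 13.5 N with no movement, so the rail is home and I'll back off uphill.

Request:
{"api": "drive_tool", "payload": {"deltas": [{"hand": 0,"offset": [0.4,0.06,0.2],"angular": [0,0,0]},{"hand": 0,"offset": [0.9,0.13,0.46],"angular": [0,0,0]},{"hand": 0,"offset": [1.8,0.26,0.92],"angular": [0,0,0]},{"hand": 0,"offset": [2.4,0.34,1.2],"angular": [0,0,0]},{"hand": 0,"offset": [2.4,0.34,1.2],"angular": [0,0,0]}]}}

```text
time: 18.27
tool_pos: [0.6623, 0.25, 0.186]
tcp_rot: [-3.012, -0.22, -0.727]
wrist_force: [0.0, -0.1, 0.0]
width: -0.002
```

Request:
{"api": "drive_tool", "payload": {"deltas": [{"hand": 0,"offset": [-1,-0.15,3],"angular": [0,0,0]},{"hand": 0,"offset": [-2,-0.3,7],"angular": [0,0,0]},{"hand": 0,"offset": [-3,-0.5,12],"angular": [0,0,0]},{"hand": 0,"offset": [-5,-5,16],"angular": [0,0,0]},{"hand": 0,"offset": [-8,-11,18],"angular": [0,0,0]},{"hand": 0,"offset": [-11,-17,18],"angular": [0,0,0]},{"hand": 0,"offset": [-14,-23,18],"angular": [0,0,0]},{"hand": 0,"offset": [-16,-28,18],"angular": [0,0,0]}]}}

```text
time: 19.27
tool_pos: [0.5037, -0.023, 0.3662]
tcp_rot: [-3.011, -0.223, -0.729]
wrist_force: [0.8, -1.6, -0.6]
width: 0.001
```

Request:
{"api": "drive_tool", "payload": {"deltas": [{"hand": 0,"offset": [0,-5,0],"angular": [0,0,0]},{"hand": 0,"offset": [0,-10,0],"angular": [0,0,0]},{"hand": 0,"offset": [0,-10,0],"angular": [0,0,0]}]}}

```text
time: 19.65
tool_pos: [0.5045, -0.1257, 0.3656]
tcp_rot: [-3.014, -0.211, -0.727]
wrist_force: [-0.9, -0.2, -0.1]
width: 0.003
```

```bash
python3 - <<'E'
from tgt import *
t=bot.read_camera("top")["frame"]; s=bot.read_camera("side")["frame"]
z=lambda im,x,y,w,h,k:cv2.resize(im[y:y+h,x:x+w],None,fx=k,fy=k,interpolation=cv2.INTER_CUBIC)
cv2.imwrite("pics/p7.png",np.hstack([z(t,170,155,66,100,6),z(s,215,235,72,100,6)]))
g=lambda X:((proj("top",m+Rp@np.array(X))[0]-[170,155]+.42)*6).round(0)
x=.0245
print("top pred head +y -y",g([x+.15,.031,.024]),g([x+.15,-.031,.024]),"foot +y -y",g([x,.031,.024]),g([x,-.031,.024]),"plate end",g([-.015,.022,0]),g([-.015,-.022,0]))
st=bot.read_state();print(st["time"],st["tool_pos"],st["wrist_force"])
E
```

```text
top pred head +y -y [ 65. 136.] [233. 116.] foot +y -y [138. 513.] [300. 493.] plate end [188. 581.] [300. 567.]
19.75 [ 0.50484931 -0.12243914  0.36558638] [-0.19262371 -0.06596647 -0.61525265]
```

View pics/p7.png

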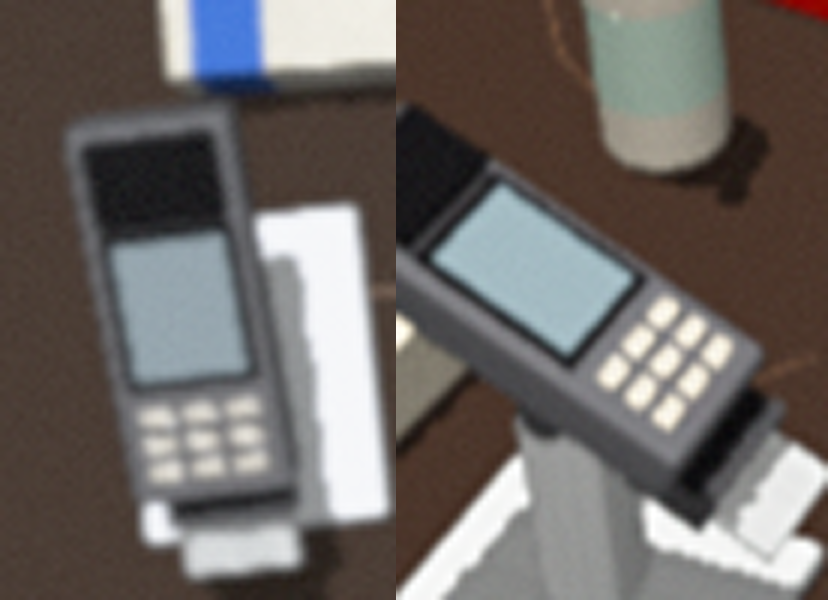

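```bash
python3 -c "
from workcell import bot
print(bot.finish_job())"
```

```text
the job is handed in; nothing more can be done
None
```

The terminal is back on its stand, screen up and keypad end downhill, with its foot against the rail and the rail at its end stop. I gripped it across its width, laid it on the plate and let go just above the rail. I then pushed it down the slope from the head end with the fingers shut, backed off and handed the job in at about 20 s.

**Last checks:**
- **Rail home:** it slid at about 5 N, then stopped while the push rose to 13.5–14 N with no movement. The side picture shows the gap between rail and stop frame closed.
- **Position:** in the final top view the terminal is in line with the plate and about 1 mm or less off centre. The bottle and carton look undisturbed. I last saw the jar before the terminal was moved; the arm later passed well above it.

**What disagreed:**
- The rail moved about 4 mm by the arm's reading and 4.5–5 mm in the picture, against the stated start of 5–10 mm.
- The final top view puts the terminal about 3 mm further uphill than my model, which is within the camera and pose errors I had seen.
- While lowering it onto the plate, the force reached about 16 N for a moment before I eased it back to 3 N.

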